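# Click the end stop into its middle notch and butt the blank against it

### The job

Set up the end stop for the next stopped cut: push the sliding end stop to the right along its rail until its sprung plunger drops into the middle one of the rail's three notches. Then push the pine blank flat against the front of the rail and along it to the left until its end butts against the stop plate, gently enough that the stop stays in its notch. Push with the fingertips only, do not lift the blank, and leave the other things where they lie.

Things in the scene. Friction and masses are not known exactly. Their poses are not given: they have to be found in the camera images.
- stop_rail: The rail, fixed to the table: slotted aluminium bar 40 wide (x), 281 long (y), 30 high, on two grey magnet feet with black knobs behind it (to 63 mm behind its middle, 42 high). Origin: centre of the underside. Its y axis runs along it to the left as the robot sees it, x away from the robot. Its front face, x = -20 mm, is the fence for the blank.
- middle_notch (a point): The middle notch: its centre, level with the top (36 mm above the table) of the dark steel index rod, 10 mm thick, that lies along the rail's top, 8 mm behind the middle of the rail. The rod has three notches, turned grooves with round shoulders about 15 mm wide and bright at the bottom, at rail y = +75 (left), +25 (middle), -25 mm (right). Axes as the rail's.
- end_stop (a joint): Position (m) of the sliding end stop: 0 at the left end of its travel, growing to the right (the rail's -y) to 0.116. Its plunger, at rail y = 83 mm minus the value, is in the left, middle, right notch at 0.008, 0.058, 0.108. Starts at 0 to 0.042. Slides with 3 to 6 N; some 7 mm before a notch's centre the push dips as the stop snaps in, then rises steeply; it jumps out at 12 to 22 N.
- plunger (a joint): How far (m) the sprung plunger in the end stop has dropped: about 0 while its ball rides on top of the rod, 0.004 to 0.006 when it is seated in a notch (the knob then stands that much lower).
- push_face (a point): Centre of the left end face of the end stop's grey saddle, 50 mm above the table. The saddle straddles the rail: 56 wide across it, 60 long along it (38 to the left of the plunger, 22 to the right), from 37 to 63 mm above the table; the plunger's barrel and black knob rise from it to 90 mm. Its axes are the rail's; the face looks to +y. Pushing here moves the end stop to the right.
- stop_face (a point): On the right face of the end stop's steel stop plate, 16 mm above the table, in the middle of where the blank's end meets it. The plate is 8 thick, reaches from the rail's front face 53 mm towards the robot, from 3 to 48 mm above the table. Its axes are the rail's; the face looks to -y and lies 22 mm to the right of the plunger's axis.
- blank: The pine blank, a plain loose block 50 wide (its x), 110 long (its y), 32 high, about 85 g, lying in front of the rail, to the right of the end stop, a little off the rail and slightly askew. Origin: centre of the underside. At yaw 0 its y axis points left as that of the rail.
- blank_left (a point): Centre of the blank's left end face (110 mm axis), 16 mm above the table: the end that must butt against the stop plate.
- blank_right (a point): Centre of the blank's right end face, 16 mm above the table.
- blank_front (a point): Centre of the blank's long face that looks to the robot, 16 mm above the table.
- setting_block: Bystander: white block 40 x 60 x 30 with a black knob (to 46 mm), behind the rail. Origin: centre of the underside.
- pencil: Bystander: red carpenter's pencil, 118 long, 8 high, in front of the left half of the rail. Origin: centre of the underside.
- hexkey: Bystander: black hex key, 124 x 49, 8 high, behind the left half of the rail. Origin: centre of the underside.
- tape_measure: Bystander: tape measure, 36 x 78 x 61, left of the work near the table's front edge. Origin: centre of the underside.

How it is judged:
By the outcome, as a careful person would: the job done as asked, in the order asked, and still so for the second after the job is handed in, with the robot touching nothing.
It also fails if it takes over 64 s, if anything falls off the work surface, if the arm or the gripper's body presses on something with over 40 N, if the wrist force passes 120 N, or if a joint passes its speed limit or range.

### The arm

A 6-joint arm with a two-finger parallel gripper is mounted at the origin on a cart in front of the work surface, level with it; the furniture and walls round the work are solid. World frame = base frame: x ahead of the robot, y to its left, z up, the work surface at z = 0. Lengths are in m, angles in rad, forces in N, time in s.
With the tool pointing down it reaches from about 0.225 to 0.725 m from the base axis. Payload 3.1 kg.
Tool frame: the origin (TCP) lies on the mounting face of the last link; the fingertips stand 173 mm ahead of it and the grasp point (between the pads) lies 155 mm ahead of it; z points along the fingers, y is the direction in which the jaws open and shut (so a half turn about z gives the same grasp; the last joint's range is limited). The gripper opens to 85 mm and grips with 20 to 120 N. Pads are 22 mm wide; open, the fingers measure 114 mm over their backs; the gripper's body (76 mm by 85 mm) begins 54 mm behind the grasp point. The pads swing forward as they close: fully open they stand 13 mm farther back than shut.
Start: joints at [1.041, 0.048, 0.099, 1.622, 0, 1.443], TCP at [0.205, 0.483, 0.405] pointing down, gripper open.
Joint ranges: [-2.91, 2.91], [-0.99, 1.94], [-1.21, 1.42], [-2.12, 2.29], [-1.49, 1.47], [-3.14, 3.14]. Speed limits (rad/s): [2.79, 2.79, 3.14, 3.14, 3.14, 3.14].

### API

Orientations are given as a unit quaternion [w, x, y, z].
In Python, from rig import robot gives the robot as it stands.
- The arm moves only by the tool carry_out, never from a script. Its argument "motion" is a list of rows, each a list of 3 entries, a list of its own where there are three numbers: the opening, from 0 (shut) to 1 (fully open), then the shift along the tool's x, y, z normalised to -1 to 1, where 1 is 20 cm, then the turn about the tool's z normalised to -1 to 1, where 1 is pi/2 rad. A call has 1 to 10 rows; each row shifts and turns the pose as measured when the row begins, along the tool's axes as they then stand; what a row does not reach is not made up. A row lasts 1/12 s, in which the tool goes at most 41.7 mm and 7.16 degrees, less where a joint would pass 70% of its speed; a pose out of reach is approached as far as the arm can. A call with a number of a shift or a turn outside -1 to 1 is refused whole. A call with a gripper value outside its range is refused whole. The fingers move at their own pace and stop on an object; "force" is the grip in N (left out, the last holds). Time passes only in rows, so rows that do not move let the fingers close. It gives the time, the measured TCP pose, the force and the opening at its end, in the units of the state.
- robot.state(): the state, without advancing time (a new reading comes with each control period).
- robot.grab_frame(name): name is "scene" or "side" or "wrist"; returns a dict with "color" (384x512x3 uint8, blue, green, red), "fov_y" (degrees; the focal length in pixels is half the picture's height over the tangent of half this angle, whatever the lens; pixels are square), "cx", "cy" (the principal point, pixels), "R" (3x3) and "t" (3): a world point X has camera coordinates R X + t. Camera axes: x right, y down, z forward; pixel columns grow to the right and rows downward; lengths in m; the calibration is good to about 2 mm. A picture is of the moment at which its call begins. There is no depth.
- robot.close_job(): hands the job in, once; it reports no verdict.
Trained networks look in the newest picture that a camera, given by its name, has taken for a name from the list of things; names that differ only in an ending like _2 or _b are one class to them, and where a whole thing is asked for, a point or a joint stands for the part that bears it (a point fixed in the world has none). Each returns a list of dicts, best first, with "conf" (0 to 1); they miss things now and then, are a little off and sometimes report something else, mostly with a low value. They report only what shows in the picture. A call takes as long as a camera call.
- robot.spot_in(camera, target): "box" ([left, top, right, bottom] in pixels, round what is visible of it).
- robot.landmark_of(camera, target): "point" ([column, row] in pixels: a listed point, or the origin of a listed thing).
The state is a dict: "time_s": time; "joint_pos": joint angles; "qvel": joint speeds; "tau": joint torques, N m; "position": TCP position; "tcp_rot": TCP orientation; "force": force on the tool from outside, world axes, zero at the start; "ft_torque": the same for the moment, N m; "finger_gap": opening from 0.0 (shut) to 1.0 (fully open).
Only numpy, scipy, OpenCV 4.12 (cv2) and the standard library are available. Lean on these libraries where they do the work, as an engineer would, in place of code of your own. Each camera call takes 0.05 s, during which the arm holds its last target.

## Working session

There is one attempt and no reset: what is moved stays moved. The work goes in short steps, Python scripts to look and compute and a tool call to move; the robot and the scene stay as the last step left them, time stands still between calls to the robot, and variables do not carry over. Pictures are saved under pics/ and viewed, and the job is handed in when it is done.

Besides the shell and the picture viewer there is one more tool, called after "Request:" as name([rows], argument=value, ...), one row to a line, values as JSON. carry_out: Moves the arm, as the interface text tells. Scaled input: -1 to 1 covers 20 cm each way for a shift and pi/2 rad each way for a turn. Its arguments: {"type":"object","properties":{"motion":{"type":"array"},"force":{"type":"number"}},"required":["motion"]}

```bash
mkdir -p pics; ls; cat > h.py <<'E'
import numpy as np,cv2
from rig import robot
def K(f):
    F=f["color"].shape[0]/2/np.tan(np.radians(f["fov_y"])/2); return F
def ray(f,p):
    F=K(f);R=np.array(f["R"]);t=np.array(f["t"])
    d=R.T@np.array([(p[0]-f["cx"])/F,(p[1]-f["cy"])/F,1]);return -R.T@t,d
def atz(f,p,z):
    o,d=ray(f,p);return o+d*(z-o[2])/d[2]
def proj(f,X):
    c=np.array(f["R"])@np.array(X)+np.array(f["t"]);F=K(f);return np.array([f["cx"]+F*c[0]/c[2],f["cy"]+F*c[1]/c[2]])
E
python3 - <<'E'
from h import *
s=robot.state();print({k:np.round(v,3) for k,v in s.items()})
Z=dict(stop_rail=0,middle_notch=.036,push_face=.05,stop_face=.016,blank=0,blank_left=.016,blank_right=.016,blank_front=.016,setting_block=0,pencil=0,hexkey=0,tape_measure=0,end_stop=.06)
for c in ["scene","side","wrist"]:
    f=robot.grab_frame(c);cv2.imwrite(f"pics/{c}0.png",f["color"])
    print(c,f["fov_y"],np.round(ray(f,(256,192))[0],3))
    if c=="wrist":continue
    for n in Z:
        r=robot.landmark_of(c,n)
        for q in r[:2]: print(n,np.round(q["conf"],2),np.round(q["point"],1),np.round(atz(f,q["point"],Z[n]),3))
E
```

```text
pics
{'time_s': np.float64(0.0), 'joint_pos': array([1.041, 0.049, 0.098, 1.622, 0.   , 1.443]), 'qvel': array([-0.   , -0.   ,  0.   , -0.   ,  0.   , -0.001]), 'tau': array([-1.0000e-03, -3.3878e+01,  3.2002e+01,  2.0000e-02, -0.0000e+00,
       -0.0000e+00]), 'position': array([0.205, 0.483, 0.403]), 'tcp_rot': array([-0.   ,  0.2  ,  0.98 , -0.001]), 'force': array([ 0.569, -0.384, -0.978]), 'ft_torque': array([-0.02 , -0.069,  0.027]), 'finger_gap': np.float64(1.0)}
scene 54.26118762932629 [-0.061 -0.538  0.678]
stop_rail 0.88 [278.4 218.4] [ 0.538 -0.285  0.   ]
stop_rail 0.5 [297.9 248.3] [ 0.475 -0.366  0.   ]
middle_notch 0.69 [268. 207.] [ 0.528 -0.26   0.036]
push_face 0.88 [244.3 192.7] [ 0.531 -0.191  0.05 ]
stop_face 0.73 [262.5 225. ] [ 0.486 -0.268  0.016]
blank 0.82 [299.2 245.5] [ 0.484 -0.365  0.   ]
blank_left 0.55 [281.  232.1] [ 0.487 -0.316  0.016]
blank_left 0.28 [228.4 234.8] [ 0.419 -0.213  0.016]
blank_right 0.93 [321.6 247.7] [ 0.49  -0.416  0.016]
blank_front 0.69 [296.6 248.9] [ 0.459 -0.368  0.016]
setting_block 0.67 [298.8 197.4] [ 0.634 -0.298  0.   ]
pencil 0.55 [231.5 235.2] [ 0.433 -0.212  0.   ]
pencil 0.15 [260.  222.3] [ 0.504 -0.251  0.   ]
hexkey 0.63 [248.3 183.4] [ 0.617 -0.154  0.   ]
tape_measure 0.74 [154.3 207.5] [0.416 0.009 0.   ]Traceback (most recent call last):
  File "<stdin>", line 9, in <module>
ValueError: it knows: blank, blank_front, blank_left, blank_right, hexkey, middle_notch, pencil, push_face, setting_block, stop_face, stop_rail, tape_measure
```

```bash
python3 - <<'E'
from h import *
Z=dict(stop_rail=0,middle_notch=.036,push_face=.05,stop_face=.016,blank=0,blank_left=.016,blank_right=.016,blank_front=.016,setting_block=0,pencil=0,hexkey=0,tape_measure=0)
for c in ["side","wrist"]:
    f=robot.grab_frame(c);cv2.imwrite(f"pics/{c}0.png",f["color"])
    print(c,f["fov_y"],np.round(ray(f,(256,192))[0],3))
    if c=="wrist":continue
    for n in Z:
        r=robot.landmark_of(c,n)
        for q in r[:2]: print(n,np.round(q["conf"],2),np.round(q["point"],1),np.round(atz(f,q["point"],Z[n]),3))
a=cv2.imread("pics/scene0.png");cv2.imwrite("pics/scz.png",cv2.resize(a[140:320,120:360],None,fx=3.3,fy=3.3,interpolation=2))
E
```

```text
side 45.39287755610914 [ 0.348 -0.993  0.484]
stop_rail 0.84 [272.9 235.6] [ 0.541 -0.289  0.   ]
middle_notch 0.67 [268.8 213.5] [ 0.537 -0.266  0.036]
push_face 0.79 [256.3 189.7] [ 0.528 -0.193  0.05 ]
stop_face 0.95 [242.8 223.3] [ 0.488 -0.26   0.016]
stop_face 0.43 [240.8 260.6] [ 0.463 -0.375  0.016]
blank 0.89 [254.8 264.4] [ 0.488 -0.369 -0.   ]
blank_left 0.86 [245.4 241.1] [ 0.482 -0.32   0.016]
blank_right 0.74 [265.  278.4] [ 0.492 -0.429  0.016]
blank_front 0.95 [238.7 261.6] [ 0.459 -0.377  0.016]
blank_front 0.72 [244.7 241.7] [ 0.48  -0.321  0.016]
setting_block 0.75 [325.  232.9] [ 0.641 -0.299 -0.   ]
setting_block 0.35 [242.1 225. ] [ 0.49  -0.241  0.   ]
pencil 0.51 [209.2 221. ] [ 0.429 -0.214  0.   ]
hexkey 0.44 [295.3 199.2] [ 0.623 -0.16   0.   ]
tape_measure 0.66 [192.3 175.3] [ 0.415 -0.002  0.   ]
wrist 58.29822295126554 [0.14  0.51  0.374]
```

View pics/scz.png

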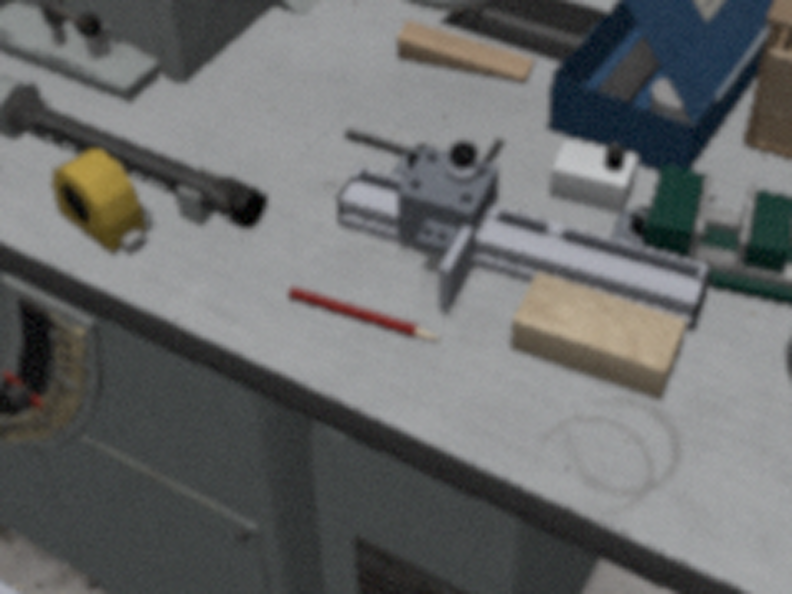

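View pics/side0.png

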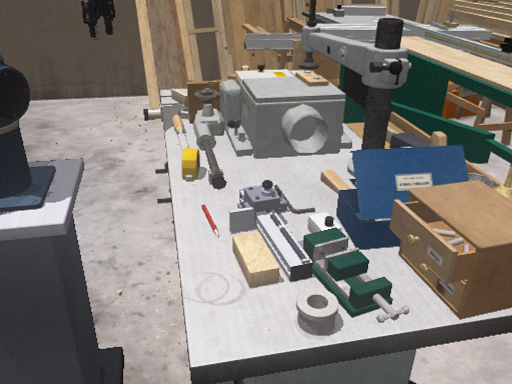

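View pics/scene0.png

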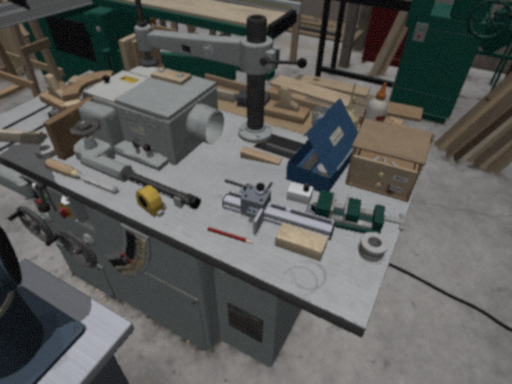

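The scene picture shows the end stop (pixel ~258,198) near the left part of the rail, the blank (~300,242) off the rail to the right, and the pencil in front at (230,235). I'll check for obstacles before carrying the arm over.

```bash
cat >> h.py <<'E'
from scipy.spatial.transform import Rotation as Ro
def Rt(s=None):
    s=s or robot.state();q=np.array(s["tcp_rot"]);return Ro.from_quat([q[1],q[2],q[3],q[0]]).as_matrix()
def plan(target,yawy=None):
    s=robot.state();R=Rt(s);d=R.T@(np.array(target)-np.array(s["position"]))
    print("tool shift mm",np.round(d*1000,1),"units",np.round(d/.2,3), "toolx",np.round(R[:,0],3))
E
python3 - <<'E'
from h import *
for c,ps in dict(scene=[(150,163),(205,152),(195,203),(240,135),(325,215),(330,188),(293,172)],side=[(318,262),(240,155),(218,185),(355,240)]).items():
    f=robot.grab_frame(c)
    for p in ps: print(c,p,np.round(atz(f,p,0),3))
plan((0.47,-0.27,0.40))
E
```

```text
scene (150, 163) [0.554 0.141 0.   ]
scene (205, 152) [0.678 0.032 0.   ]
scene (195, 203) [ 0.481 -0.072  0.   ]
scene (240, 135) [ 0.81  -0.014  0.   ]
scene (325, 215) [ 0.607 -0.382  0.   ]
scene (330, 188) [ 0.71  -0.357  0.   ]
scene (293, 172) [ 0.723 -0.241  0.   ]
side (318, 262) [ 0.598 -0.384  0.   ]
side (240, 155) [0.549 0.097 0.   ]
side (218, 185) [ 0.468 -0.063  0.   ]
side (355, 240) [ 0.689 -0.333  0.   ]
tool shift mm [-538.1 -589.7    4.7] units [-2.691 -2.948  0.024] toolx [-0.92   0.391  0.   ]
```

View pics/wrist0.png

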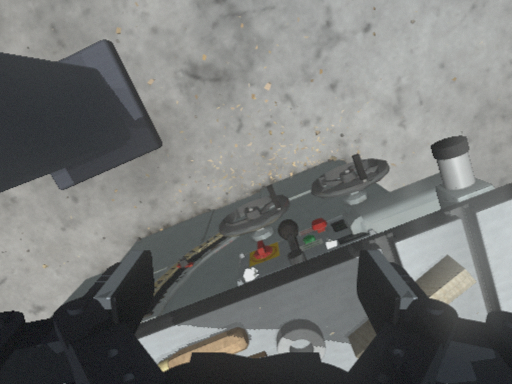

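Request:
carry_out([
  [0,[-0.14,-0.154,0],0],
  [0,[-0.14,-0.154,0],0],
  [0,[-0.14,-0.154,0],0],
  [0,[-0.14,-0.154,0],0],
  [0,[-0.14,-0.154,0],0],
  [0,[-0.14,-0.154,0],0],
  [0,[-0.14,-0.154,0],0],
  [0,[-0.14,-0.154,0],0],
])

```text
time_s: 2.12
position: [0.3155, 0.171, 0.4006]
tcp_rot: [0.0, 0.19, 0.982, -0.0]
force: [0.5, 0.9, 0.4]
finger_gap: -0.002
```

```bash
python3 - <<'E'
from h import *
s=robot.state();print({k:np.round(v,3) for k,v in s.items()})
plan((0.47,-0.27,0.40))
E
```

```text
{'time_s': np.float64(2.117), 'joint_pos': array([ 0.309, -0.387, -0.288,  1.67 , -0.   ,  0.692]), 'qvel': array([-1.406, -0.278, -0.198,  0.054, -0.004, -1.401]), 'tau': array([  6.279, -17.423,  31.741,   0.607,   0.069,   0.955]), 'position': array([0.316, 0.171, 0.401]), 'tcp_rot': array([ 0.   ,  0.19 ,  0.982, -0.   ]), 'force': array([0.471, 0.903, 0.383]), 'ft_torque': array([ 0.012, -0.109, -0.051]), 'finger_gap': np.float64(-0.002)}
tool shift mm [-308.1 -351.2    0.7] units [-1.541 -1.756  0.003] toolx [-0.928  0.374 -0.   ]
```

Request:
carry_out([
  [0,[-0.14,-0.158,0],0],
  [0,[-0.14,-0.158,0],0],
  [0,[-0.14,-0.158,0],0],
  [0,[-0.14,-0.158,0],0],
  [0,[-0.14,-0.158,0],0],
  [0,[-0.14,-0.158,0],0],
  [0,[-0.14,-0.158,0],0],
  [0,[-0.14,-0.158,0],0],
  [0,[-0.14,-0.158,0],0],
  [0,[-0.14,-0.158,0],0],
])

```text
time_s: 2.95
position: [0.4489, -0.2243, 0.4044]
tcp_rot: [0.007, 0.192, 0.981, 0.001]
force: [0.1, 0.7, 0.6]
finger_gap: 0.003
```

Request:
carry_out([
  [0,[0,0,0],-0.075],
  [0,[0,0,0],-0.075],
  [0,[0,0,0],-0.075],
  [0,[0,0,0],-0.075],
  [0,[0,0,0],0],
])

```text
time_s: 3.37
position: [0.4509, -0.2357, 0.3998]
tcp_rot: [0.005, -0.046, 0.999, -0.001]
force: [-0.8, -0.9, -0.3]
finger_gap: 0.001
```

```bash
python3 - <<'E'
from h import *
s=robot.state();print({k:np.round(v,3) for k,v in s.items()})
f=robot.grab_frame("wrist");cv2.imwrite("pics/w1.png",f["color"])
plan((0.47,-0.27,0.40))
Z=dict(stop_rail=0,middle_notch=.036,push_face=.05,stop_face=.016,blank=0,blank_left=.016,blank_right=.016,blank_front=.016)
for n in Z:
        r=robot.landmark_of("wrist",n)
        for q in r[:2]: print(n,np.round(q["conf"],2),np.round(q["point"],1),np.round(atz(f,q["point"],Z[n]),3))
E
```

```text
{'time_s': np.float64(3.367), 'joint_pos': array([-6.150e-01, -1.000e-03,  3.900e-02,  1.603e+00,  5.000e-03,
       -7.080e-01]), 'qvel': array([-0.01 ,  0.009,  0.006,  0.002,  0.002,  0.084]), 'tau': array([-9.4000e-02, -3.2022e+01,  3.2156e+01, -9.0000e-02,  4.0000e-03,
       -6.2200e-01]), 'position': array([ 0.451, -0.236,  0.4  ]), 'tcp_rot': array([ 0.005, -0.046,  0.999, -0.001]), 'force': array([-0.802, -0.947, -0.295]), 'ft_torque': array([-0.021, -0.005,  0.042]), 'finger_gap': np.float64(0.001)}
tool shift mm [-16.  -36.    0.1] units [-0.08 -0.18  0.  ] toolx [-0.996 -0.089 -0.009]
stop_rail 0.9 [207.3 229. ] [ 0.537 -0.284  0.   ]
middle_notch 0.71 [230.4 251.5] [ 0.545 -0.254  0.036]
middle_notch 0.42 [308.4 301.4] [ 0.597 -0.163  0.036]
push_face 0.84 [290.4 246.4] [ 0.526 -0.194  0.05 ]
push_face 0.24 [183.3 183.9] [ 0.471 -0.304  0.05 ]
stop_face 0.84 [231.2 192.1] [ 0.485 -0.259  0.016]
blank 0.64 [132.7 180.3] [ 0.487 -0.369  0.   ]
blank_left 0.56 [182.3 184.4] [ 0.482 -0.311  0.016]
blank_right 0.56 [ 80.1 179.7] [ 0.486 -0.419  0.016]
blank_front 0.78 [128.2 159.7] [ 0.46  -0.368  0.016]
```

View pics/w1.png

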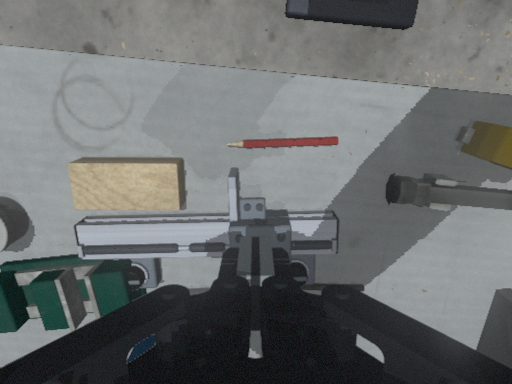

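```bash
python3 - <<'E'
from h import *
a=cv2.imread("pics/w1.png")
cv2.imwrite("pics/w1z.png",cv2.resize(a[145:275,60:350],None,fx=2.75,fy=2.75,interpolation=2))
E
```

```text
(no output)
```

View pics/w1z.png

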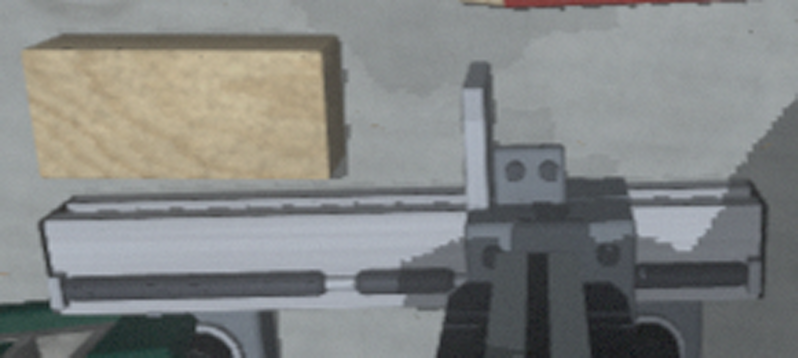

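```bash
cat >> h.py <<'E'
def blankfit(f):pass
E
python3 - <<'E'
from h import *
f=robot.grab_frame("wrist")
def P(u,v,z): return atz(f,(60+u/2.75-.0,145+v/2.75),z)
L=P(763,205,.03);R=P(42,218,.03);print("front L,R",L.round(4),R.round(4),np.linalg.norm(L-R))
d=(L-R)/np.linalg.norm(L-R);n=np.array([d[1],-d[0],0]);print("rail yaw",np.degrees(np.arctan2(-d[0],d[1])))
o=(L+R)/2+n*.02;print("origin",o.round(4))
def rl(X): return np.round([(X-o)@n*1000,(X-o)@d*1000],1)
for nm,X in dict(notchR=P(341,285,.032),saddleL=P(634,222,.063),saddleR=P(468,222,.063),plateR=P(465,90,.048),backL=P(763,298,.03),backR=P(55,312,.03),pf=np.array([.5285,-.1925,.05])).items(): print(nm,rl(X))
for nm,X in dict(bR_f=P(22,50,.032),bL_f=P(322,52,.032),bR_b=P(42,178,.032),bL_b=P(330,178,.032)).items(): print(nm,X.round(4),rl(X))
E
```

```text
front L,R [ 0.5011 -0.1446  0.03  ] [ 0.5319 -0.4194  0.03  ] 0.27657817725033235
rail yaw 6.395159691481366
origin [ 0.5363 -0.2798  0.03  ]
notchR [  9.4 -25.1]
saddleL [-27.3  85.8]
saddleR [-28.4  28.2]
plateR [-71.8  27.9]
backL [ 19.1 140.2]
backR [  19.9 -139.9]
pf [ 1.9 87.6]
bR_f [ 0.4658 -0.4219  0.032 ] [ -85.9 -133.4]
bL_f [ 0.4565 -0.3135  0.032 ] [-83.1 -24.7]
bR_b [ 0.5146 -0.4174  0.032 ] [ -36.9 -134.4]
bL_b [ 0.5046 -0.3092  0.032 ] [-34.8 -25.8]
```

The wrist view confirms the layout: rail 280 mm long by measurement (yaw 6.4°), the right notch at rail (9, -25), stop value ≈ 0.034, and the blank about 16 mm off the fence with its left end at rail y ≈ -25.

```bash
cat >> h.py <<'E'
O=np.array([.5363,-.2798,0]);th=np.radians(6.4)
D=np.array([-np.sin(th),np.cos(th),0]);N=np.array([np.cos(th),np.sin(th),0])
def W(x,y,z): return O+N*x+D*y+np.array([0,0,z])
def where():
    s=robot.state();p=np.array(s["position"]);q=p-O;F=np.array(s["force"]);R=Rt(s)
    print("t",round(float(s["time_s"]),2),"rail x,y mm",np.round([q@N*1e3,q@D*1e3],1),"tip z",round((p[2]-.173)*1e3,1),"F n,d,z",np.round([F@N,F@D,F[2]],1),"yaw",np.round(np.degrees(np.arctan2(-R[0,1],R[1,1])),2),"tilt",np.round(R[:,2],3))
def rel(x,y,tipz):
    where();plan(W(x,y,tipz+.173))
E
python3 -c "
from h import *
rel(0,.125,.15)"
```

```text
t 3.87 rail x,y mm [-79.9  54. ] tip z 227.3 F n,d,z [-0.2 -0.2  0.9] yaw 5.22 tilt [ 0.01  -0.002 -1.   ]
tool shift mm [-77.7  72.8  77.9] units [-0.388  0.364  0.389] toolx [-0.996 -0.091 -0.01 ]
```

Request:
carry_out([
  [0,[-0.09,0.085,0],-0.013],
  [0,[-0.09,0.085,0.05],0],
  [0,[-0.09,0.085,0.08],0],
  [0,[-0.09,0.085,0.1],0],
  [0,[0,0,0.1],0],
  [0,[0,0,0],0],
])

```text
time_s: 4.37
position: [0.5191, -0.158, 0.3355]
tcp_rot: [0.008, -0.053, 0.999, -0.003]
force: [-1.1, -0.0, -1.1]
finger_gap: 0.002
```

```bash
python3 -c "
from h import *
rel(0,.125,.05)
f=robot.grab_frame('scene');cv2.imwrite('pics/s2.png',cv2.resize(f['color'][120:280,150:390],None,fx=3.3,fy=3.3))
"
```

```text
t 4.37 rail x,y mm [ -3.5 122.9] tip z 162.5 F n,d,z [-1.1  0.1 -1.1] yaw 6.13 tilt [ 0.017 -0.006 -1.   ]
tool shift mm [ -1.7   2.9 112.5] units [-0.008  0.015  0.562] toolx [-0.994 -0.107 -0.016]
```

View pics/s2.png

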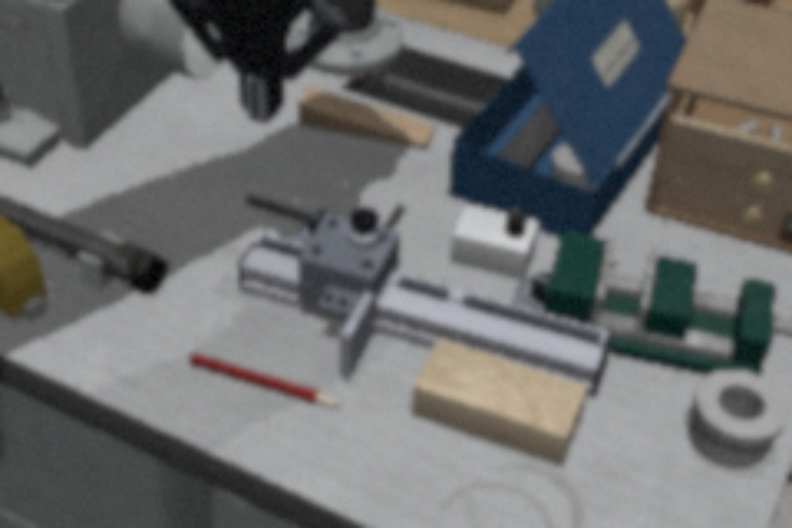

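The fingertips hang above the rail's left end, clear of everything. Descending.

Request:
carry_out([
  [0,[-0.01,0.01,0.13],-0.003],
  [0,[0,0.01,0.13],0],
  [0,[0,0,0.13],0],
  [0,[0,0,0.1],0],
  [0,[0,0,0.04],0],
  [0,[0,0,0],0],
])

```text
time_s: 4.92
position: [0.5257, -0.1585, 0.2394]
tcp_rot: [0.017, -0.054, 0.998, -0.008]
force: [-0.3, 0.9, 0.8]
finger_gap: -0.001
```

```bash
python3 -c "
from h import *
rel(0,.110,.05)
"
```

```text
t 4.92 rail x,y mm [  3.  121.7] tip z 66.4 F n,d,z [-0.2  0.9  0.8] yaw 6.12 tilt [ 0.034 -0.014 -0.999]
tool shift mm [  3.5 -11.5  16.5] units [ 0.017 -0.057  0.083] toolx [-0.994 -0.107 -0.033]
```

```bash
cat >> h.py <<'E'
def rel(x,y,tipz):
    where();s=robot.state();R=Rt(s);tip=np.array(s["position"])+R[:,2]*.173
    q=tip-O;print("TIP rail",np.round([q@N*1e3,q@D*1e3,q[2]*1e3],1))
    d=R.T@(W(x,y,tipz)-tip);print("need mm",np.round(d*1e3,1),"units",np.round(d/.2,4))
E
python3 -c "
from h import *
rel(0,.110,.048)
"
```

```text
t 4.92 rail x,y mm [  3.  121.7] tip z 66.4 F n,d,z [-0.2  0.9  0.8] yaw 6.12 tilt [ 0.034 -0.014 -0.999]
TIP rail [  8.6 118.7  66.5]
need mm [ 9.2 -8.4 18.4] units [ 0.0458 -0.042   0.0921]
```

Request:
carry_out([
  [0,[0.015,-0.01,0.04],-0.003],
  [0,[0.015,-0.01,0.04],0],
  [0,[0,0,0.015],0],
  [0,[0,0,0],0],
])

```text
time_s: 5.25
position: [0.522, -0.1661, 0.2248]
tcp_rot: [0.02, -0.055, 0.998, -0.01]
force: [0.1, 0.0, 0.3]
finger_gap: -0.002
```

```bash
python3 -c "
from h import *
rel(0.003,.10,.048)
f=robot.grab_frame('wrist');cv2.imwrite('pics/w3.png',f['color'])
f=robot.grab_frame('side');cv2.imwrite('pics/s3.png',cv2.resize(f['color'][130:290,180:380],None,fx=3.7,fy=3.7))
"
```

```text
t 5.25 rail x,y mm [ -1.6 114.6] tip z 51.8 F n,d,z [0.1 0.  0.3] yaw 6.29 tilt [ 0.042 -0.018 -0.999]
TIP rail [  5.3 110.8  52. ]
need mm [  2.4 -10.7   4.1] units [ 0.0122 -0.0534  0.0206]
```

View pics/s3.png

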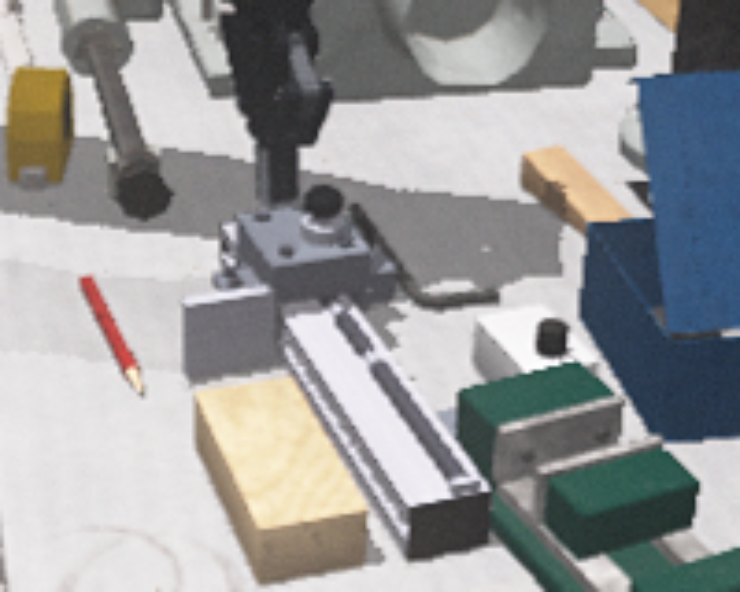

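View pics/w3.png

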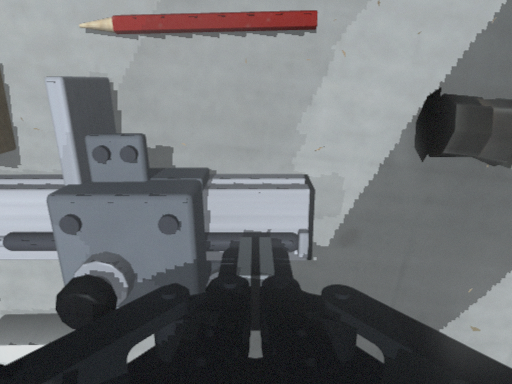

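Request:
carry_out([
  [0,[0.005,-0.015,0.02],0],
  [0,[0,-0.015,0],0],
  [0,[0,-0.015,0],0],
  [0,[0,0,0],0],
])

```text
time_s: 5.68
position: [0.5233, -0.1761, 0.2232]
tcp_rot: [0.022, -0.056, 0.998, -0.011]
force: [0.1, 0.6, -0.5]
finger_gap: 0.0
```

```bash
python3 -c "
from h import *
rel(0.003,.08,.048)
"
```

```text
t 5.68 rail x,y mm [ -1.3 104.5] tip z 50.2 F n,d,z [ 0.2  0.5 -0.5] yaw 6.34 tilt [ 0.046 -0.02  -0.999]
TIP rail [  6.2 100.2  50.4]
need mm [  3.3 -20.2   2.8] units [ 0.0164 -0.1008  0.0138]
```

Request:
carry_out([
  [0,[0,-0.012,0.005],0],
  [0,[0,-0.012,0],0],
  [0,[0,-0.012,0],0],
])

```text
time_s: 5.93
position: [0.5241, -0.1819, 0.2226]
tcp_rot: [0.023, -0.056, 0.998, -0.008]
force: [-0.7, 2.5, 1.8]
finger_gap: 0.001
```

Request:
carry_out([
  [0,[0,-0.012,0.003],0],
  [0,[0,-0.012,0],0],
])

```text
time_s: 6.1
position: [0.5248, -0.1865, 0.2221]
tcp_rot: [0.023, -0.057, 0.998, -0.007]
force: [-0.7, 2.6, 1.4]
finger_gap: -0.001
```

Request:
carry_out([
  [0,[0,-0.015,0],0],
  [0,[0,-0.015,0],0],
])

```text
time_s: 6.27
position: [0.5255, -0.1926, 0.2221]
tcp_rot: [0.022, -0.057, 0.998, -0.007]
force: [-0.3, 2.5, 1.8]
finger_gap: -0.002
```

```bash
python3 -c "
from h import *
rel(0.003,.08,.048)
"
```

```text
t 6.27 rail x,y mm [-1.  87.9] tip z 49.1 F n,d,z [0.  2.5 1.8] yaw 6.54 tilt [ 0.046 -0.01  -0.999]
TIP rail [ 6.6 85.2 49.3]
need mm [ 3.7 -5.2  1.2] units [ 0.0186 -0.026   0.0062]
```

Request:
carry_out([
  [0,[0,-0.012,0],0],
  [0,[0,-0.012,0],0],
])

```text
time_s: 6.43
position: [0.5262, -0.1987, 0.2221]
tcp_rot: [0.022, -0.057, 0.998, -0.008]
force: [-0.1, 0.6, 0.5]
finger_gap: -0.001
```

Request:
carry_out([
  [0,[0,-0.01,0],0],
])

```text
time_s: 6.52
position: [0.5265, -0.2016, 0.2221]
tcp_rot: [0.022, -0.057, 0.998, -0.009]
force: [-1.3, 4.9, 0.5]
finger_gap: -0.0
```

Request:
carry_out([
  [0,[0,-0.01,0],0],
])

```text
time_s: 6.6
position: [0.5265, -0.2028, 0.2221]
tcp_rot: [0.022, -0.057, 0.998, -0.006]
force: [-0.2, 10.1, 3.8]
finger_gap: 0.002
```

```bash
python3 -c "
from h import *
rel(0.003,.08,.048)
f=robot.grab_frame('wrist');cv2.imwrite('pics/w4.png',f['color'])
"
```

```text
t 6.6 rail x,y mm [-1.1 77.6] tip z 49.1 F n,d,z [ 0.9 10.   3.8] yaw 6.49 tilt [ 0.046 -0.01  -0.999]
TIP rail [ 6.5 75.1 49.3]
need mm [3.6 5.  1. ] units [0.0179 0.0248 0.0052]
```

View pics/w4.png

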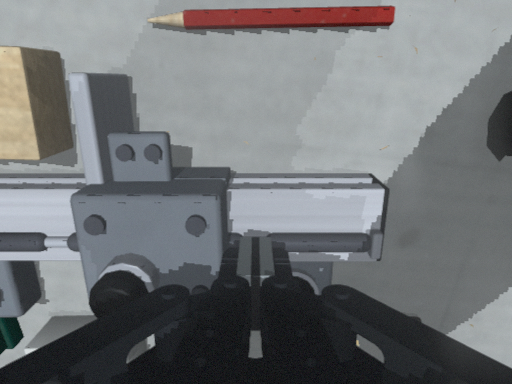

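The push dipped to 0.6 N, then rose to 10 N, so the plunger has seated. In the picture the right notch is exposed at (60,242), just right of the saddle, as expected for the middle notch. Backing off and lifting to check.

Request:
carry_out([
  [0,[0,0.03,0],0],
  [0,[0,0.1,0],0],
  [0,[0,0.1,-0.05],0],
  [0,[0,0,-0.15],0],
  [0,[0,0,-0.2],0],
  [0,[0.1,-0.1,-0.2],0],
  [0,[0.13,-0.15,-0.15],0],
  [0,[0.13,-0.15,0],0],
  [0,[0,0,0],0],
])

```text
time_s: 7.4
position: [0.4547, -0.2373, 0.3645]
tcp_rot: [0.018, -0.058, 0.998, -0.012]
force: [-0.3, 0.2, -0.5]
finger_gap: -0.0
```

```bash
python3 -c "
from h import *
rel(-.12,-.05,.2)
f=robot.grab_frame('wrist');cv2.imwrite('pics/w5.png',f['color'])
for n,z in dict(stop_face=.016,push_face=.05,middle_notch=.036,blank_left=.016,blank_right=.016,blank_front=.016).items():
  for q in robot.landmark_of('wrist',n)[:1]:
    X=atz(f,q['point'],z)-O;print(n,q['conf'],np.round(q['point']),np.round([X@N*1e3,X@D*1e3],1))
"
```

```text
t 7.4 rail x,y mm [-76.4  51.3] tip z 191.5 F n,d,z [-0.2  0.2 -0.5] yaw 6.66 tilt [ 0.038 -0.023 -0.999]
TIP rail [-70.3  46.6 191.7]
need mm [ 49.9 -96.6  -7.4] units [ 0.2494 -0.483  -0.0371]
stop_face 0.65 [216. 191.] [-45.9   3.8]
push_face 0.86 [277. 251.] [-0.9 63. ]
middle_notch 0.63 [236. 251.] [ 7.6 24.3]
blank_left 0.81 [186. 177.] [-60.1 -24.1]
blank_right 0.72 [194. 306.] [ 85.3 -23.7]
blank_front 0.71 [128. 152.] [-83.5 -77.6]
```

View pics/w5.png

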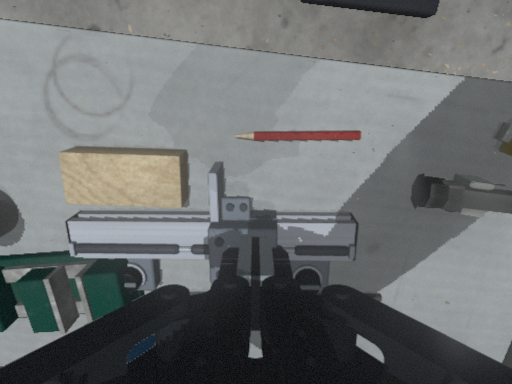

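The joint is checked: push face at rail y = 63.0 and stop face at 3.8 (expected 63 and 3), so the stop stands in the middle notch. Next the blank, from its front.

Request:
carry_out([
  [0,[0.08,-0.16,0],0],
  [0,[0.08,-0.16,0],0],
  [0,[0.08,-0.16,0],0.002],
  [0,[0.02,-0.12,0],0],
  [0,[0,-0.05,0.1],0],
  [0,[0,0,0.12],0],
  [0,[0,0,0.12],0],
  [0,[0,0,0.1],0],
  [0,[0,0,0],0],
])

```text
time_s: 8.5
position: [0.4303, -0.3665, 0.2635]
tcp_rot: [0.015, -0.07, 0.997, -0.005]
force: [-0.9, 0.1, 0.4]
finger_gap: 0.0
```

```bash
python3 -c "
from h import *
rel(-.118,-.080,.012)
f=robot.grab_frame('wrist');cv2.imwrite('pics/w6.png',f['color'])
f=robot.grab_frame('scene')
for p in [(359,245),(362,252)]:
  X=atz(f,p,0)-O;print(np.round([X@N*1e3,X@D*1e3],1))
"
```

```text
t 8.5 rail x,y mm [-115.   -74.4] tip z 90.5 F n,d,z [-0.9  0.2  0.4] yaw 8.03 tilt [ 0.03  -0.008 -1.   ]
TIP rail [-110.   -76.4   90.6]
need mm [10.3 -2.4 78.4] units [ 0.0515 -0.0122  0.392 ]
[  -5.3 -206.8]
[ -23.3 -217.1]
```

View pics/w6.png

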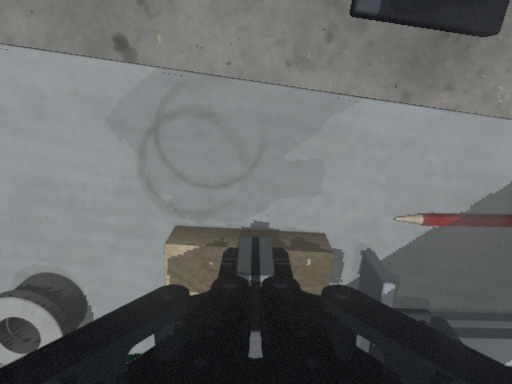

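Request:
carry_out([
  [0,[0.04,-0.01,0.06],0.018],
  [0,[0.04,0,0.1],0],
  [0,[0,0,0.1],0],
  [0,[0,0,0.08],0],
  [0,[0,0,0],0],
])

```text
time_s: 9.02
position: [0.4229, -0.3736, 0.2087]
tcp_rot: [0.022, -0.058, 0.998, -0.014]
force: [-0.2, 0.8, -1.0]
finger_gap: -0.003
```

```bash
python3 -c "
from h import *
rel(-.112,-.080,.012)
"
```

```text
t 9.02 rail x,y mm [-123.1  -80.6] tip z 35.7 F n,d,z [-0.1  0.8 -1. ] yaw 6.66 tilt [ 0.046 -0.026 -0.999]
TIP rail [-115.8  -86.    35.9]
need mm [-2.8  6.7 23.8] units [-0.0139  0.0335  0.1192]
```

Request:
carry_out([
  [0,[0,0.02,0.06],0.003],
  [0,[0,0.01,0.04],0],
  [0,[0,0,0.02],0],
  [0,[0,0,0],0],
])

```text
time_s: 9.35
position: [0.4262, -0.3688, 0.189]
tcp_rot: [0.025, -0.057, 0.998, -0.018]
force: [0.2, -0.1, 0.7]
finger_gap: 0.001
```

```bash
python3 -c "
from h import *
rel(-.081,-.080,.012)
"
```

```text
t 9.35 rail x,y mm [-119.4  -76.2] tip z 16.0 F n,d,z [ 0.2 -0.2  0.7] yaw 6.48 tilt [ 0.052 -0.033 -0.998]
TIP rail [-111.   -82.8   16.3]
need mm [-29.8   2.9   5.7] units [-0.149   0.0147  0.0283]
```

Request:
carry_out([
  [0,[-0.02,0.007,0.01],0],
  [0,[-0.02,0.005,0],0],
  [0,[-0.02,0,0],0],
  [0,[-0.02,0,0],0],
])

```text
time_s: 9.68
position: [0.4435, -0.3649, 0.1897]
tcp_rot: [0.026, -0.057, 0.998, -0.019]
force: [-0.2, -1.1, -0.6]
finger_gap: -0.001
```

```bash
python3 -c "
from h import *
rel(-.081,-.080,.012)
"
```

```text
t 9.68 rail x,y mm [-101.7  -74.2] tip z 16.7 F n,d,z [-0.4 -1.1 -0.6] yaw 6.45 tilt [ 0.054 -0.035 -0.998]
TIP rail [-93.  -81.3  17.1]
need mm [-11.8   1.5   5.6] units [-0.0588  0.0076  0.0282]
```

Request:
carry_out([
  [0,[-0.015,0,0.008],0],
  [0,[-0.015,0,0.005],0],
  [0,[-0.015,0,0.003],0],
])

```text
time_s: 9.93
position: [0.4543, -0.3644, 0.1882]
tcp_rot: [0.026, -0.057, 0.998, -0.02]
force: [-1.7, -0.9, 0.5]
finger_gap: -0.002
```

Request:
carry_out([
  [0,[-0.012,0,0.002],0],
  [0,[-0.012,0,0],0],
])

```text
time_s: 10.1
position: [0.4586, -0.3639, 0.1879]
tcp_rot: [0.024, -0.057, 0.998, -0.021]
force: [-10.4, 0.2, 5.0]
finger_gap: -0.0
```

```bash
python3 -c "
from h import *
rel(-.081,-.080,.012)
"
```

```text
t 10.1 rail x,y mm [-86.6 -74.9] tip z 14.9 F n,d,z [-10.4   1.3   5. ] yaw 6.43 tilt [ 0.05  -0.039 -0.998]
TIP rail [-78.9 -82.5  15.2]
need mm [2.3 2.7 3. ] units [0.0114 0.0134 0.0151]
```

Request:
carry_out([
  [0,[0.04,0,0],0],
  [0,[0.1,0,0],0],
  [0,[0,0,-0.15],0],
  [0,[0,0,-0.2],0],
  [0,[0,-0.1,-0.05],0],
  [0,[0,-0.16,0],0],
  [0,[-0.1,-0.14,0],0],
  [0,[-0.15,0,0],0],
  [0,[0,0,0],0],
])

```text
time_s: 10.85
position: [0.481, -0.4374, 0.2673]
tcp_rot: [0.023, -0.056, 0.998, -0.014]
force: [-0.6, -0.0, -0.1]
finger_gap: 0.004
```

```bash
python3 -c "
from h import *
rel(-.045,-.162,.014)
f=robot.grab_frame('wrist');cv2.imwrite('pics/w7.png',f['color'])
f=robot.grab_frame('scene');cv2.imwrite('pics/s7.png',cv2.resize(f['color'][120:300,200:440],None,fx=3.3,fy=3.3))
"
```

```text
t 10.85 rail x,y mm [ -72.5 -150.4] tip z 94.3 F n,d,z [-0.6  0.1 -0.1] yaw 6.39 tilt [ 0.047 -0.026 -0.999]
TIP rail [ -64.9 -155.8   94.6]
need mm [-16.4  -3.7  81.5] units [-0.0819 -0.0187  0.4076]
```

View pics/w7.png

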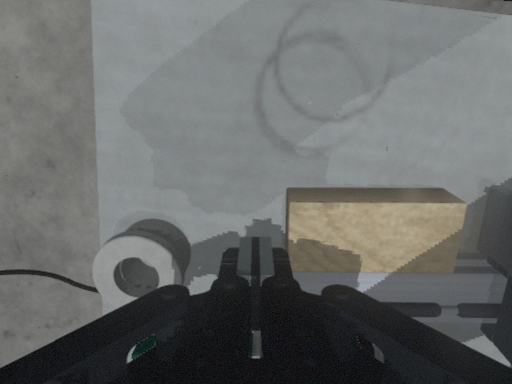

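View pics/s7.png

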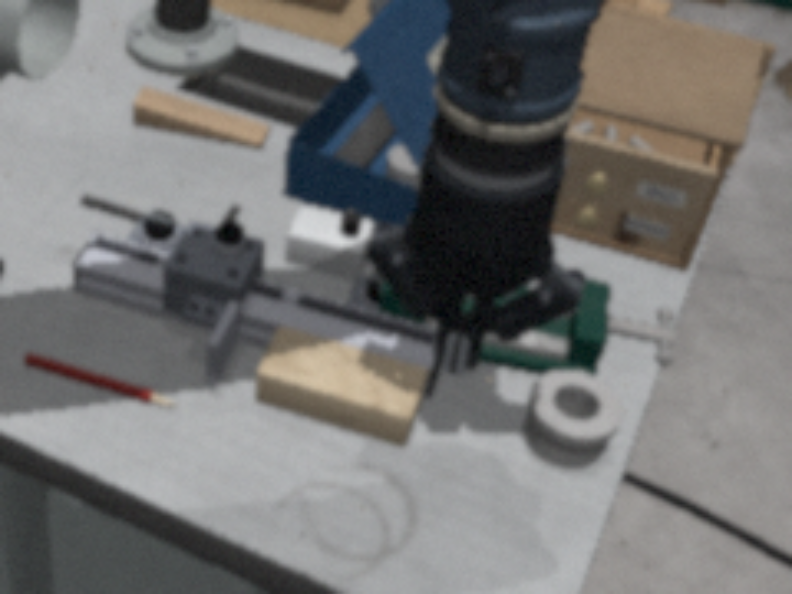

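The blank now lies flush on the rail front; the area to its right is clear, with the grey ring well to the left in the wrist view. Descending at the right end.

Request:
carry_out([
  [0,[-0.01,-0.03,0.1],0],
  [0,[-0.01,-0.01,0.1],0],
  [0,[0,0,0.1],0],
  [0,[0,0,0.06],0],
  [0,[0,0,0.02],0],
  [0,[0,0,0],0],
])

```text
time_s: 11.45
position: [0.4825, -0.4452, 0.1893]
tcp_rot: [0.02, -0.055, 0.998, -0.013]
force: [-1.0, -0.5, 0.5]
finger_gap: -0.002
```

```bash
python3 -c "
from h import *
rel(-.045,-.162,.014)
"
```

```text
t 11.45 rail x,y mm [ -71.9 -158.3] tip z 16.3 F n,d,z [-1.  -0.3  0.5] yaw 6.31 tilt [ 0.041 -0.024 -0.999]
TIP rail [ -65.2 -163.2   16.5]
need mm [-20.1   1.3   3.3] units [-0.1005  0.0064  0.0164]
```

Request:
carry_out([
  [0,[-0.045,0,0.005],0],
  [0,[-0.045,0,0.005],0],
  [0,[0,0,0],0],
])

```text
time_s: 11.7
position: [0.5011, -0.4429, 0.1896]
tcp_rot: [0.02, -0.055, 0.998, -0.013]
force: [-0.2, -0.6, 0.9]
finger_gap: 0.001
```

Request:
carry_out([
  [0,[0,0.03,0],0],
  [0,[0,0.03,0],0],
  [0,[0,0.02,0],0],
])

```text
time_s: 11.95
position: [0.5014, -0.4271, 0.1923]
tcp_rot: [0.022, -0.055, 0.998, -0.015]
force: [-0.1, 0.1, 0.3]
finger_gap: -0.003
```

```bash
python3 -c "
from h import *
rel(-.045,-.119,.014)
f=robot.grab_frame('wrist');cv2.imwrite('pics/w8.png',f['color'])
"
```

```text
t 11.95 rail x,y mm [ -51.1 -142.5] tip z 19.3 F n,d,z [-0.1  0.1  0.3] yaw 6.29 tilt [ 0.046 -0.028 -0.999]
TIP rail [ -43.7 -148.2   19.5]
need mm [ 1.5 29.4  4.5] units [0.0077 0.147  0.0225]
```

View pics/w8.png

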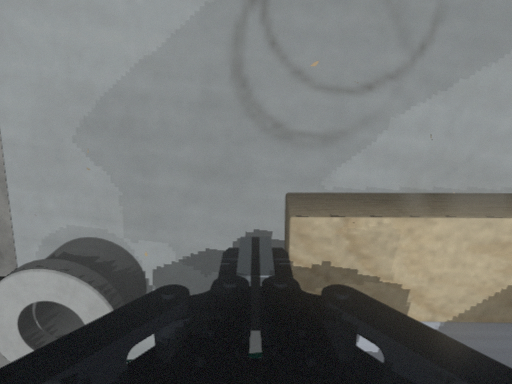

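Request:
carry_out([
  [0,[0.003,0.015,0.015],0],
  [0,[0,0.015,0.005],0],
  [0,[0,0.015,0.003],0],
  [0,[0,0.015,0.003],0],
  [0,[0,0.015,0.003],0],
  [0,[0,0.015,0.003],0],
])

```text
time_s: 12.5
position: [0.4992, -0.4084, 0.1875]
tcp_rot: [0.024, -0.055, 0.998, -0.018]
force: [-0.4, -1.0, 1.0]
finger_gap: 0.003
```

```bash
python3 -c "
from h import *
rel(-.045,-.119,.014)
"
```

```text
t 12.5 rail x,y mm [ -51.2 -123.7] tip z 14.5 F n,d,z [-0.5 -0.9  1. ] yaw 6.27 tilt [ 0.049 -0.034 -0.998]
TIP rail [ -43.4 -130.4   14.8]
need mm [ 1.7 11.4  0.3] units [0.0083 0.0571 0.0017]
```

Request:
carry_out([
  [0,[0,0.012,0.001],0],
  [0,[0,0.012,0.001],0],
  [0,[0,0.01,0],0],
])

```text
time_s: 12.75
position: [0.4982, -0.4008, 0.1865]
tcp_rot: [0.024, -0.055, 0.998, -0.018]
force: [0.1, -0.2, 0.5]
finger_gap: -0.0
```

Request:
carry_out([
  [0,[0,0.008,0],0],
])

```text
time_s: 12.83
position: [0.4982, -0.3997, 0.1868]
tcp_rot: [0.024, -0.055, 0.998, -0.019]
force: [1.8, -5.2, -0.9]
finger_gap: -0.001
```

```bash
python3 -c "
from h import *
rel(-.045,-.119,.014)
f=robot.grab_frame('scene');cv2.imwrite('pics/s9.png',cv2.resize(f['color'][160:280,210:370],None,fx=5,fy=5,interpolation=2))
f=robot.grab_frame('side');cv2.imwrite('pics/d9.png',cv2.resize(f['color'][160:310,190:350],None,fx=4,fy=4,interpolation=2))
"
```

```text
t 12.83 rail x,y mm [ -51.2 -114.9] tip z 13.8 F n,d,z [ 1.2 -5.3 -0.9] yaw 6.25 tilt [ 0.05  -0.036 -0.998]
TIP rail [ -43.3 -122.    14.1]
need mm [ 1.7  3.  -0.1] units [ 0.0085  0.0152 -0.0003]
```

View pics/s9.png

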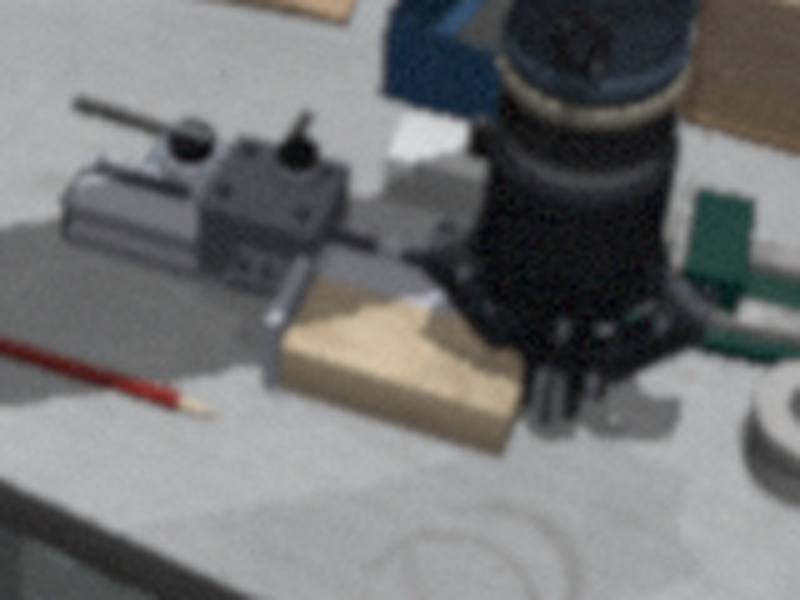

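View pics/d9.png

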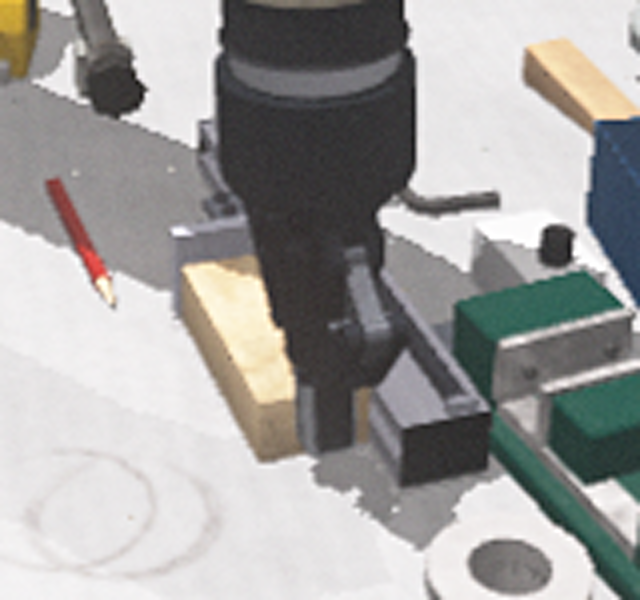

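The blank's left end meets the plate in the scene view (285,350), and the force has risen to 5 N, so it is butted. Backing off to check from above.

Request:
carry_out([
  [0,[0,-0.03,0],0],
  [0,[0,-0.08,0],0],
  [0,[0,-0.03,-0.1],0],
  [0,[0,0,-0.2],0],
  [0,[0,0,-0.2],0],
  [0,[0.1,0.1,-0.2],0],
  [0,[0.16,0.15,0],0],
  [0,[0.1,0.15,0],0],
  [0,[0.05,0.15,0],0],
  [0,[0,0,0],0],
])

```text
time_s: 13.77
position: [0.3994, -0.3221, 0.3127]
tcp_rot: [0.018, -0.055, 0.998, -0.003]
force: [-0.0, 0.3, -0.3]
finger_gap: 0.001
```

```bash
python3 -c "
from h import *
rel(-.112,-.052,.014)
f=robot.grab_frame('wrist');cv2.imwrite('pics/w10.png',cv2.resize(f['color'],None,fx=1.5,fy=1.5,interpolation=2))
for n,z in dict(stop_face=.016,push_face=.05,middle_notch=.036,blank_left=.016,blank_right=.016,blank_front=.016,blank=0,stop_rail=0).items():
  for q in robot.landmark_of('wrist',n)[:1]:
    X=atz(f,q['point'],z)-O;print(n,q['conf'],np.round(q['point']),np.round([X@N*1e3,X@D*1e3],1))
"
```

```text
t 13.77 rail x,y mm [-140.8  -26.8] tip z 139.7 F n,d,z [ 0.   0.3 -0.3] yaw 6.28 tilt [ 0.036 -0.004 -0.999]
TIP rail [-134.8  -28.2  139.8]
need mm [-18.4 -22.7 126.7] units [-0.092  -0.1133  0.6336]
stop_face 0.67 [291. 282.] [-44.    2.1]
push_face 0.62 [369. 350.] [-1.2 64.2]
blank_right 0.68 [165. 279.] [ -46.4 -108.4]
blank_front 0.81 [228. 255.] [-70.5 -53.1]
blank 0.77 [227. 270.] [-46.2 -55.3]
```

View pics/w10.png

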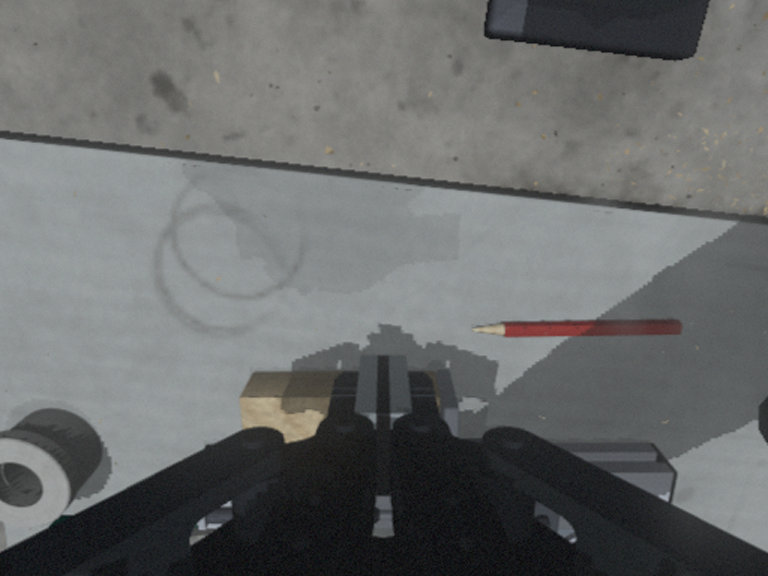

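Request:
carry_out([
  [0,[0.03,0,-0.2],0],
  [0,[0.03,0,-0.2],0],
  [0,[0.02,0,-0.2],0],
  [0,[0,0,-0.15],0],
  [0,[0,0,0],0],
])

```text
time_s: 14.63
position: [0.3801, -0.3279, 0.4584]
tcp_rot: [0.012, -0.054, 0.998, 0.002]
force: [0.2, -1.0, 0.5]
finger_gap: -0.001
```

```bash
python3 -c "
from h import *
rel(-.112,-.052,.014)
f=robot.grab_frame('wrist');cv2.imwrite('pics/w11.png',f['color']);cv2.imwrite('pics/w11z.png',cv2.resize(f['color'][200:330,110:370],None,fx=3,fy=3,interpolation=2))
f=robot.grab_frame('side');cv2.imwrite('pics/d11.png',cv2.resize(f['color'][160:310,190:350],None,fx=4,fy=4,interpolation=2))
"
```

```text
t 14.63 rail x,y mm [-160.6  -30.4] tip z 285.4 F n,d,z [ 0.1 -1.   0.5] yaw 6.19 tilt [ 0.024  0.005 -1.   ]
TIP rail [-156.4  -29.9  285.5]
need mm [-37.7 -22.6 272.4] units [-0.1885 -0.1132  1.362 ]
```

View pics/w11z.png

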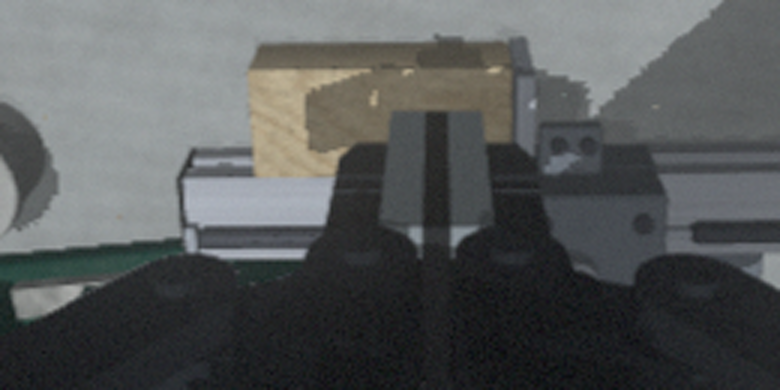

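View pics/d11.png

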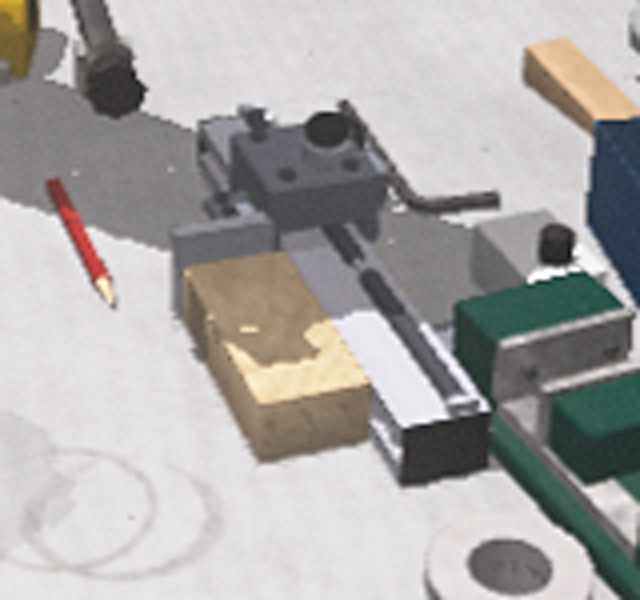

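```bash
python3 -c "
from h import *
a=cv2.imread('pics/w11.png')
cv2.imwrite('pics/w11y.png',cv2.resize(a[205:275,170:300],None,fx=6,fy=6,interpolation=2))
a=cv2.imread('pics/d11.png')
f=robot.grab_frame('side');cv2.imwrite('pics/d12.png',cv2.resize(f['color'][210:285,230:320],None,fx=8,fy=8,interpolation=2))
f=robot.grab_frame('wrist')
def P(u,v,z):
  X=atz(f,(110+u/3,200+v/3),z)-O;return np.round([X@N*1e3,X@D*1e3],1)
print('fR',P(251,70,.032),'fL',P(513,67,.032),'bR',P(256,177,.032),'railfrontR',P(187,180,.03),'plate',P(515,60,.048))
"
```

```text
fR [ -75. -100.] fL [-75.5   5.5] bR [ -27.1 -100.6] railfrontR [ -24.9 -129.8] plate [-84.8   4.8]
```

View pics/w11y.png

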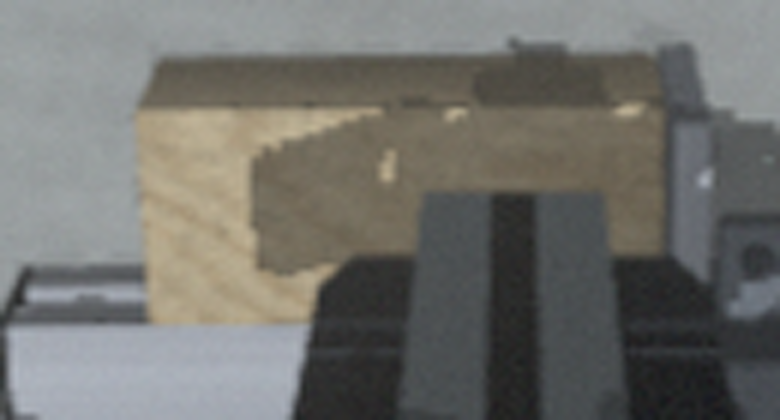

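View pics/d12.png

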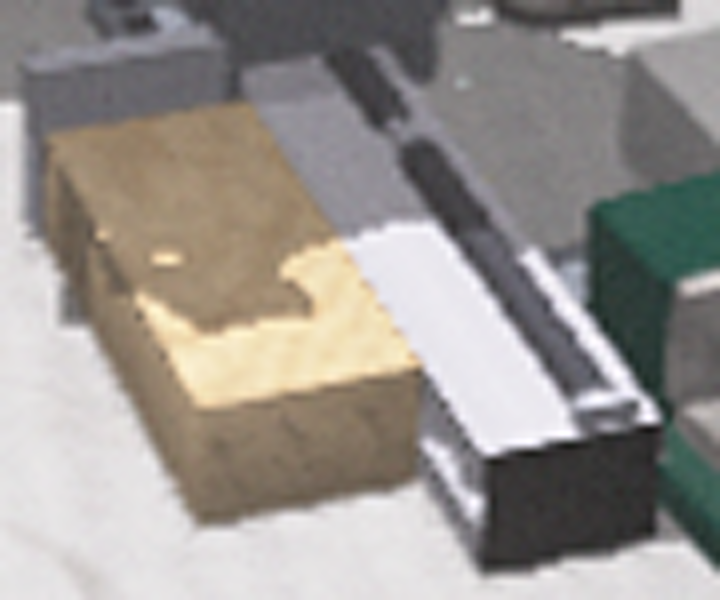

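The pictures show the blank parallel to the fence (front edge -75.0 / -75.5) and its end on the plate with no gap visible. One measured point (the blank's back edge) reads about 2 mm off the fence, around 1.5 pixels, so I'll press once more lightly from the front as a contact check.

Request:
carry_out([
  [0,[0.02,-0.06,0.2],0],
  [0,[0,-0.06,0.2],0],
  [0,[0,0,0.2],0],
  [0,[0,0,0.2],0],
  [0,[0,0,0.2],0],
  [0,[0,0,0.15],0],
  [0,[0,0,0.1],0],
  [0,[0,0,0],0],
])

```text
time_s: 15.5
position: [0.3788, -0.3424, 0.1789]
tcp_rot: [0.003, -0.055, 0.998, 0.015]
force: [-1.4, 1.1, -0.6]
finger_gap: 0.002
```

```bash
python3 -c "
from h import *
rel(-.100,-.052,.015)
"
```

```text
t 15.5 rail x,y mm [-163.5  -44.6] tip z 5.9 F n,d,z [-1.3  1.3 -0.6] yaw 6.29 tilt [ 0.004  0.03  -1.   ]
TIP rail [-162.2  -39.6    5.9]
need mm [-62.3 -12.   -8.9] units [-0.3113 -0.0599 -0.0447]
```

Request:
carry_out([
  [0,[0,0,-0.045],0],
  [0,[-0.06,-0.03,0],0],
  [0,[-0.1,-0.02,0],0],
  [0,[-0.1,-0.01,0],0],
  [0,[-0.02,0,0],0],
  [0,[0,0,0],0],
])

```text
time_s: 16.0
position: [0.4361, -0.347, 0.1898]
tcp_rot: [0.001, -0.054, 0.998, 0.018]
force: [-1.0, -0.3, -1.3]
finger_gap: -0.0
```

```bash
python3 -c "
from h import *
rel(-.081,-.052,.015)
"
```

```text
t 16.0 rail x,y mm [-107.1  -55.6] tip z 16.8 F n,d,z [-1.  -0.2 -1.3] yaw 6.23 tilt [-0.001  0.035 -0.999]
TIP rail [-106.5  -49.5   16.9]
need mm [-25.5  -2.5   1.9] units [-0.1273 -0.0123  0.0093]
```

Request:
carry_out([
  [0,[-0.03,-0.01,0.01],0],
  [0,[-0.03,0,0],0],
  [0,[-0.02,0,0],0],
  [0,[-0.012,0,0],0],
])

```text
time_s: 16.33
position: [0.4555, -0.3481, 0.192]
tcp_rot: [0.002, -0.054, 0.998, 0.016]
force: [-0.6, -1.0, -0.9]
finger_gap: 0.0
```

Request:
carry_out([
  [0,[-0.012,0,0],0],
])

```text
time_s: 16.42
position: [0.458, -0.3478, 0.1922]
tcp_rot: [0.002, -0.054, 0.998, 0.015]
force: [0.3, 0.8, -0.1]
finger_gap: 0.002
```

Request:
carry_out([
  [0,[-0.01,0,0],0],
])

```text
time_s: 16.5
position: [0.46, -0.3476, 0.1922]
tcp_rot: [0.002, -0.054, 0.998, 0.016]
force: [-0.2, -0.1, 0.8]
finger_gap: 0.0
```

```bash
python3 -c "
from h import *
rel(-.081,-.052,.015)
"
```

```text
t 16.5 rail x,y mm [-83.4 -58.9] tip z 19.2 F n,d,z [-0.2 -0.1  0.8] yaw 6.15 tilt [ 0.002  0.031 -1.   ]
TIP rail [-82.4 -53.5  19.3]
need mm [-1.4  1.4  4.4] units [-0.007   0.0071  0.0219]
```

Request:
carry_out([
  [0,[-0.01,0,0.01],0],
])

```text
time_s: 16.58
position: [0.4622, -0.3474, 0.1906]
tcp_rot: [0.002, -0.054, 0.998, 0.015]
force: [0.7, 0.9, -0.4]
finger_gap: 0.002
```

Request:
carry_out([
  [0,[-0.008,0,0],0],
])

```text
time_s: 16.67
position: [0.4633, -0.3471, 0.1899]
tcp_rot: [0.001, -0.053, 0.998, 0.016]
force: [-4.0, 0.2, 0.7]
finger_gap: -0.002
```

```bash
python3 -c "
from h import *
rel(-.081,-.052,.015)
"
```

```text
t 16.67 rail x,y mm [-80.  -58.7] tip z 16.9 F n,d,z [-4.   0.7  0.7] yaw 6.13 tilt [ 0.     0.031 -1.   ]
TIP rail [-79.4 -53.4  17. ]
need mm [1.6 1.3 2. ] units [0.008  0.0066 0.0102]
```

Solid contact at -79.4 mm against -78.9 mm before, so the blank was already flush on the fence. Backing off.

Request:
carry_out([
  [0,[0.03,0,0],0],
  [0,[0.1,0,0],0],
  [0,[0.15,0,-0.05],0],
  [0,[0.1,0,-0.2],0],
  [0,[0,0,-0.2],0],
  [0,[0,0,-0.2],0],
  [0,[0,0,-0.2],0],
  [0,[0,0,-0.2],0],
  [0,[0,0,0],0],
  [0,[0,0,0],0],
])

```text
time_s: 17.5
position: [0.3795, -0.3598, 0.399]
tcp_rot: [-0.004, -0.053, 0.998, 0.023]
force: [-0.7, -0.2, -0.4]
finger_gap: 0.004
```

```bash
python3 -c "
from h import *
where()
f=robot.grab_frame('side');cv2.imwrite('pics/d13.png',cv2.resize(f['color'][160:310,190:350],None,fx=4,fy=4,interpolation=2))
for c in ['side','scene','wrist']:
 f=robot.grab_frame(c)
 if c=='scene':cv2.imwrite('pics/s13.png',cv2.resize(f['color'][160:280,210:370],None,fx=5,fy=5,interpolation=2))
 for n,z in dict(stop_face=.016,push_face=.05,blank_left=.016,blank_right=.016,blank_front=.016,blank=0,stop_rail=0).items():
  for q in robot.landmark_of(c,n)[:1]:
    X=atz(f,q['point'],z)-O;print(c,n,round(q['conf'],2),np.round([X@N*1e3,X@D*1e3],1))
"
```

```text
t 17.5 rail x,y mm [-164.7  -62. ] tip z 226.0 F n,d,z [-0.7 -0.1 -0.4] yaw 6.03 tilt [-0.011  0.045 -0.999]
side stop_face 0.88 [-45.9  -1.7]
side push_face 0.92 [-0.5 70.9]
side blank_left 0.85 [-41.5  -7.3]
side blank_right 0.62 [ -46.6 -116.8]
side blank_front 0.61 [-66.6 -56.5]
side blank 0.97 [-52.5 -55.7]
side stop_rail 0.7 [ 3.8 -5.6]
scene stop_face 0.83 [-46.5   4.9]
scene push_face 0.8 [-0.1 71.4]
scene blank_left 0.37 [ 68.4 107. ]
scene blank_right 0.83 [ -58.5 -107.9]
scene blank_front 0.94 [-70.8 -55.7]
scene blank 0.61 [-31.8 -50.7]
scene stop_rail 0.6 [ 0.3 -3.9]
wrist stop_face 0.65 [-43.4   5. ]
wrist push_face 0.73 [-119.9   59.1]
wrist blank_left 0.75 [-44.5   3.1]
wrist blank_right 0.68 [ -46.8 -103.9]
wrist stop_rail 0.93 [0.9 0.7]
```

View pics/d13.png

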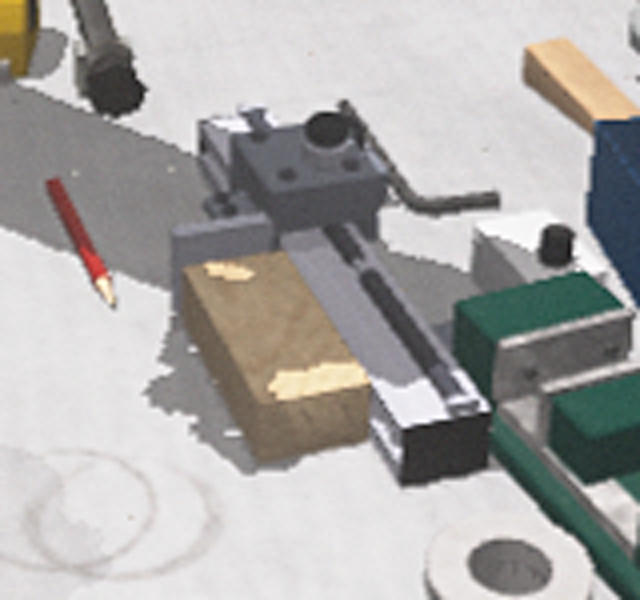

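View pics/s13.png

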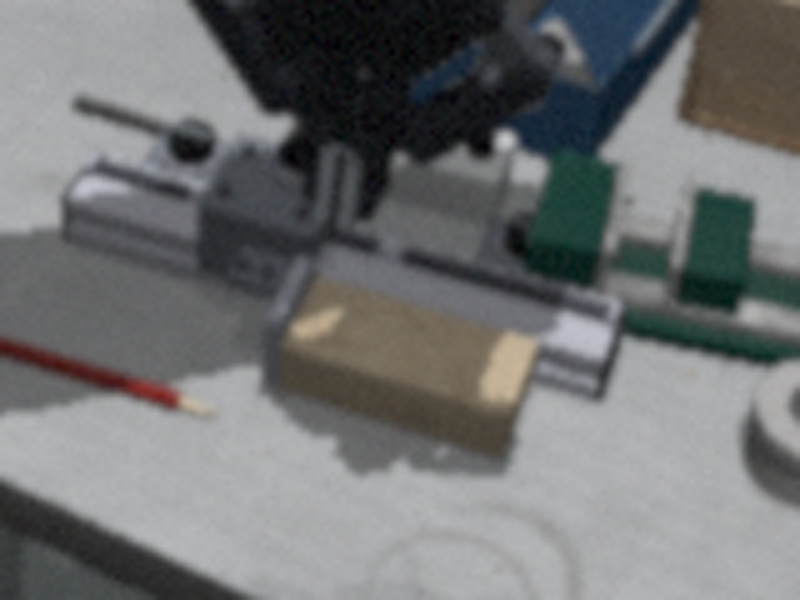

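```bash
python3 -c "
from h import *
f=robot.grab_frame('side')
for n,u,v,z in [('notchR',363,268,.033),('blankBR',368,383,.032),('blankFR',262,402,.032),('blankFL',184,268,.032),('blankBL',287,252,.032),('saddleR front top',272,193,.063),('saddleR back top',386,178,.063),('railRfront',403,428,.03),('railRback',487,412,.03),('plate top front',174,237,.048)]:
  X=atz(f,(190+u/4,160+v/4),z)-O;print(n,np.round([X@N*1e3,X@D*1e3],1))
f0=cv2.imread('pics/s3.png')
"
```

```text
notchR [  8.5 -33.6]
blankBR [ -21.1 -114.9]
blankFR [ -67. -114.]
blankFL [-68.8  -7.9]
blankBL [-19.5  -8.9]
saddleR front top [-26.4  -5.8]
saddleR back top [28.5 -8.3]
railRfront [ -17.7 -144.9]
railRback [  19.  -145.4]
plate top front [-72.8  -5.8]
```

```bash
python3 -c "
from rig import robot
print(robot.close_job(), robot.state()['time_s'])"
```

```text
the job is handed in; nothing more can be done
the job is handed in; nothing more can be done
```

The end stop sits in the middle notch, and the pine blank lies flat against the rail with its left end against the stop plate. I handed the job in at about 18 s with the arm clear of everything; no verdict was reported.

- **End stop:** I pushed it right with the closed fingertips. The force dipped to 0.6 N as the plunger snapped in, then rose to 10 N, and I stopped there. From above, the push face measured 63.0 mm along the rail (63 expected) and the stop face 3.8 mm (3 expected).
- **Blank:** I pushed its front until it was firm against the rail (10 N), then its right end until it met the plate (5 N, below the 12 N at which the stop could jump out). A second light press from the front (4 N) stopped at -79.4 mm, against -78.9 mm the first time, so the blank was flush.
- **Other things:** nothing looked moved in the last pictures, and no contact showed in the force readings. I did not measure their positions.

**Checks that disagreed:**
- The last side and scene pictures put the push face at about 71 mm.
- One overhead point (the blank's back edge) read about 2 mm off the rail.
- The side camera put the right notch about 9 mm off and the rail's end about 5 mm off. Allowing for that, it puts the stop within about 2 mm of the middle notch.

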